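# Wedge the rocking preheater

### The arm

A 6-joint arm with a two-finger parallel gripper is mounted at the origin on the work surface. World frame = base frame: x ahead of the robot, y to its left, z up, the work surface at z = 0. Lengths are in m, angles in rad, forces in N, time in s.
With the tool pointing down it reaches from about 0.225 to 0.875 m from the base axis. Payload 3.4 kg.
Tool frame: the origin (TCP) lies between the finger pads; the fingertips stand 25 mm ahead of it and the grasp point (between the pads) lies 6 mm ahead of it (manip.tips_ahead is the distance from the TCP to the fingertips, in m); z points along the fingers, x is the direction in which the jaws open and shut, and the axes are right-handed (so a half turn about z gives the same grasp; the last joint's range is limited). The gripper opens to 85 mm and grips with 20 to 120 N. Pads are 22 mm wide; open, the fingers measure 114 mm over their backs; the gripper's body (76 mm by 85 mm) begins 54 mm behind the grasp point. The pads swing forward as they close: fully open they stand 13 mm farther back than shut.
Start: joints at [-1.423, 0.276, 1.505, -0, 1.361, -0.121], TCP at [0.153, -0.554, 0.228] pointing down, gripper open.
Joint ranges: [-2.89, 2.89], [-0.75, 2.08], [0.22, 2.7], [-1.18, 4.32], [0.11, 2.71], [-2.7, 2.7]. Speed limits (rad/s): [2.57, 2.57, 3.14, 3.14, 3.14, 3.14].

### API

Orientations are given as a unit quaternion [w, x, y, z].
In Python, from rig import manip gives the robot as it stands. The module is installed in compiled form; this text tells all that it offers.
- The arm moves only by the tool send_rows, never from a script. Its argument "plan" is a list of rows, each an object with "linear": the shift along the tool's x, y, z in m, a list of three; "delta_rot": the turn, a rotation vector about the tool's x, y, z in degrees, a list of three; "fingers": the finger opening in m, from 0 to 0.0854. A call has 1 to 12 rows; each row shifts and turns the pose as measured when the row begins, along the tool's axes as they then stand; what a row does not reach is not made up. A row lasts 1/12 s, in which the tool goes at most 41.7 mm and 7.16 degrees, less where a joint would pass 70% of its speed; a pose out of reach is approached as far as the arm can. A call with a gripper value outside its range is refused whole. The fingers move at their own pace and stop on an object; "force" is the grip in N (left out, the last holds). Time passes only in rows, so rows that do not move let the fingers close. It gives the time, the measured TCP pose, the force and the opening at its end, in the units of the state.
- manip.get_state(): the state, without advancing time (a new reading comes with each control period).
- manip.get_image(name): name is "side" or "top" or "wrist"; returns the picture (400x640x3 uint8, red, green, blue); there is no depth.
- manip.camera_info(name): a dict with "K" (3x3 intrinsics, pixels), "rvec" (rotation vector, rad) and "tvec" (3), from world to camera coordinates, as OpenCV has them. Camera axes: x right, y down, z forward; pixel columns grow to the right and rows downward; lengths in m; the calibration is good to about 2 mm. A picture is of the moment at which its call begins: read the wrist's pose just before it. camera_info takes no time and is no camera call; for the wrist camera it gives the pose at the moment of the call.
- manip.sign_off(): hands the job in, once; it reports no verdict.
Trained networks look in the newest picture that a camera, given by its name, has taken for a name from the list of things; names that differ only in an ending like _2 or _b are one class to them, and where a whole thing is asked for, a point or a joint stands for the part that bears it (a point fixed in the world has none). Each returns a list of dicts, best first, with "p" (0 to 1); they miss things now and then, are a little off and sometimes report something else, mostly with a low value. They report only what shows in the picture. A call takes as long as a camera call. They do not tell look-alikes from the thing itself.
- manip.find_in(thing, camera): "extent" ([left, top, right, bottom] in pixels, round what is visible of it).
- manip.masks_of(thing, camera): "pixels" (400x640 bool, what is visible of it) and "extent" ([left, top, right, bottom] in pixels, round what is visible of it).
The state is a dict: "clock": time; "qpos": joint angles; "qd": joint speeds; "effort": joint torques, N m; "position": TCP position; "ee_rot": TCP orientation; "contact_force": force on the tool from outside, world axes, zero at the start; "moment": the same for the moment, N m; "width": finger opening in m.
Only numpy, scipy, OpenCV 4.12 (cv2) and the standard library are available. Lean on these libraries where they do the work, as an engineer would, in place of code of your own. Each camera call takes 0.05 s, during which the arm holds its last target. There are 200 camera calls.

### The job

The circuit-board preheater on this repair bench rocks, because the rubber foot under its front-left corner is worn short. With your fingertips push the wooden wedge that lies beside it, thin end first, under that foot until the rocking is taken up, and then press down firmly on the corner above the foot for a moment to feel that it no longer dips; if it still dips, push the wedge further and press again. Nothing is to be picked up, the preheater is to be left standing level about where it is, and the other things on the bench are to be left alone.

Things in the scene. Friction and masses are not known exactly. Their poses are not given: they have to be found in the camera images.
- preheater: Preheater, loose, 1.6 to 2.4 kg: low grey steel case 180 deep (x) x 220 wide (y) x 50 high on four domed rubber feet 16 high, 21 thick, at x +-70, y +-90 mm; aluminium heating plate on top, black front panel. Origin: mid case at bench level; z up, x from front panel to rear, y to the left for someone facing the panel. Level at the start; it slides if forced along.
- short_foot (a point): Bench-level point under the worn foot (preheater x -70, y +90 mm: front left), on its axis, 20 mm inside the case's left side and front; the case's underside is 16 mm up. The preheater stands level on the other three feet and this one hangs 5 to 9 mm clear of the bench (how much is not known). Axes as the preheater's.
- corner_top (a point): Place to press: flat bare top of the case straight above the worn foot, 66 mm above the bench, 20 mm from the case's left and front edges. The heating plate (5 mm higher) begins 18 mm behind and 20 mm to the right of it. Unwedged, 1 to 2 N here tips the preheater down onto the worn foot. Axes as the preheater's.
- wedge: Plain dark hardwood wedge, 35 g, 110 long (x), 38 wide (y), flat underside, 2 mm thick at the thin end (+x) rising evenly to 16 at the heel (-x). Origin: middle of its underside; z up. Starts left of the preheater, thin end about 15 to 45 mm outside its left side, pointing at the worn foot within about 15 degrees and 20 mm to either side. Holds by friction once tight.
- wedge_heel (a point): Centre of the wedge's heel, a flat upright face 38 wide x 16 mm high, 8 mm above the bench; the place to push, along the wedge's x. Loose, it slides with under 0.5 N; when tight under the foot the push needed rises steeply to 5 to 10 N; forced on beyond that, the preheater slides or turns instead. Axes as the wedge's.
- wedge_tip (a point): Middle of the wedge's thin edge, 1 mm above the bench. Axes as the wedge's.
- solder_spool: Upright metal solder spool, 54 mm across, 40 mm high, behind the wedge (leave alone). Origin: centre of its underside.
- screwdriver: Screwdriver with black handle, 170 mm long, lying in front of the wedge (leave alone). Origin: middle of its underside; handle to its -x.
- pliers: Long-nose pliers with black handles, 165 mm long, lying flat to the right of the preheater (leave alone). Origin: near the middle, on the bench.
- circuit_board: Green circuit board 70 x 100 mm on four brass spacers, 17 mm high in all (leave alone). Origin: centre of its underside.
- phone: Black phone 150 x 72 x 8 mm, lying flat (leave alone). Origin: centre of its underside.
- drink_can: Drink can, 66 mm across, 122 mm high, upright (leave alone). Origin: centre of its underside.
- drink_bottle: Black drinking bottle, 72 mm across, 215 mm high, upright (leave alone). Origin: centre of its underside.
- driver_case: Open flat black case of precision screwdrivers, 75 x 150 x 16 mm (leave alone). Origin: centre of its underside.
Things that resemble listed ones, but are neither listed nor needed, are in the scene too. Of the things shaped like the wedge, the dark wooden one is meant.

How it is judged:
By the outcome, as a careful person would: the job done as asked, in the order asked, and still so for the second after the job is handed in, with the robot touching nothing.
It also fails if it takes over 51 s, if anything falls off the work surface, if the arm or the gripper's body presses on something with over 40 N, if the wrist force passes 120 N, or if a joint passes its speed limit or range.

## Working session

There is one attempt and no reset: what is moved stays moved. The work goes in short steps, Python scripts to look and compute and a tool call to move; the robot and the scene stay as the last step left them, time stands still between calls to the robot, and variables do not carry over. Pictures are saved under pics/ and viewed, about 8 in all and at most 12, crops included, and the job is handed in when it is done.

Besides the shell and the picture viewer there is one more tool, called after "Request:" as name(argument=value, ...), one argument or row to a line, values as JSON. send_rows: Moves the arm, as the interface text tells. Its arguments: {"type":"object","properties":{"plan":{"type":"array","items":{"type":"object","properties":{"linear":{"type":"array","items":{"type":"number"}},"delta_rot":{"type":"array","items":{"type":"number"}},"fingers":{"type":"number"}}}},"force":{"type":"number"}},"required":["plan"]}

```bash
mkdir -p pics; cat > h.py <<'E'
import numpy as np, cv2
from rig import manip
def save(cam,fn,crop=None,scale=1):
    im=manip.get_image(cam)[:,:,::-1].copy()
    if crop: l,t,r,b=crop; im=im[t:b,l:r]
    if scale!=1: im=cv2.resize(im,None,fx=scale,fy=scale,interpolation=cv2.INTER_CUBIC)
    cv2.imwrite('pics/'+fn,im)
def ray(cam,uv,z,ci=None):
    ci=ci or manip.camera_info(cam)
    K=np.array(ci['K']);R=cv2.Rodrigues(np.array(ci['rvec'],float))[0];t=np.array(ci['tvec'],float).ravel()
    uv=np.atleast_2d(np.array(uv,float))
    d=(np.linalg.inv(K)@np.c_[uv,np.ones(len(uv))].T).T@R
    c=-R.T@t
    return c+d*((z-c[2])/d[:,2])[:,None]
def proj(cam,P):
    ci=manip.camera_info(cam)
    return cv2.projectPoints(np.array(P,float).reshape(-1,1,3),np.array(ci['rvec'],float),np.array(ci['tvec'],float),np.array(ci['K'],float),None)[0].reshape(-1,2)
E
python3 - <<'E'
from h import *
save('top','top0.png'); save('side','side0.png')
s=manip.get_state();print(s['clock'],s['position'],s['ee_rot'],s['contact_force'],s['width'])
for n in ['preheater','wedge','solder_spool','screwdriver']:
    for d in manip.find_in(n,'top')[:4]: print(n,d['p'],np.round(d['extent'],1),np.round(ray('top',[d['extent'][:2],d['extent'][2:]],0.01)[:,:2],3).tolist())
ci=manip.camera_info('top');print(ci)
E
```

```text
0.1 [ 0.15261484 -0.5538839   0.22722765] [-5.81413514e-04  7.95463009e-01 -6.06001583e-01 -5.87232857e-04] [-0.31797414  0.38786786  0.51699575] 0.08519233099194702
preheater 0.68 [342.8 132.1 428.9 212.2] [[0.694, -0.057], [0.451, -0.306]]
wedge 0.95 [315.4  90.7 343.4 124.8] [[0.82, 0.022], [0.715, -0.059]]
wedge 0.92 [262.6 173.8 294.1 198.2] [[0.573, 0.182], [0.5, 0.09]]
wedge 0.86 [257.6 217.5 271.5 254.1] [[0.445, 0.198], [0.338, 0.159]]
wedge 0.81 [305.6 211.8 340.8 225. ] [[0.459, 0.057], [0.419, -0.045]]
solder_spool 0.64 [310.5 161.6 332.6 180.7] [[0.607, 0.04], [0.549, -0.024]]
screwdriver 0.61 [318.5 235.7 374.5 255.9] [[0.389, 0.021], [0.327, -0.142]]
{'K': array([[378.50929087,   0.        , 320.70290227],
       [  0.        , 378.50929087, 198.40061726],
       [  0.        ,   0.        ,   1.        ]]), 'rvec': array([ 2.18271825, -2.22260067,  0.07170963]), 'tvec': array([0.0213278 , 0.49735696, 1.09736845])}
```

View pics/top0.png

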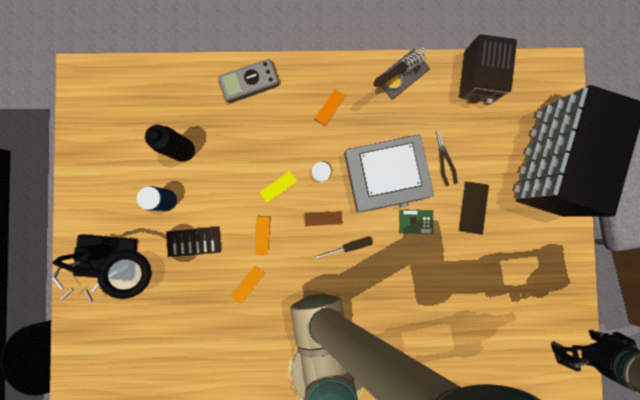

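View pics/side0.png

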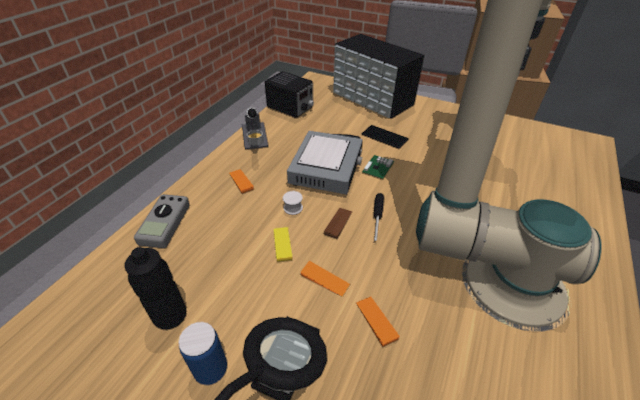

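The top view shows the dark brown wedge at about (323,219). The look-alikes are all orange or yellow: (330,107), (278,187), (263,235) and (247,285). Only the brown one is dark wood, and it lies left of the preheater (389,172) pointing at its front-left corner (357,210). The solder spool is at (321,172) and the screwdriver at (345,247).

```bash
python3 - <<'E'
from h import *
save('top','crop1.png',(295,125,445,260),5)
m=[d for d in manip.masks_of('wedge','top') if abs(d['extent'][0]-305)<6 and abs(d['extent'][1]-212)<6][0]
def rect(px,z):
    c=cv2.findContours(px.astype('uint8'),0,1)[0]; c=max(c,key=cv2.contourArea).reshape(-1,2)
    w=ray('top',c,z)[:,:2].astype(np.float32)*1000
    r=cv2.minAreaRect(w); print(np.round(r[0]),np.round(r[1]),r[2]); print(np.round(cv2.boxPoints(r)).tolist())
rect(m['pixels'],0.008)
p=manip.masks_of('preheater','top')[0]; rect(p['pixels'],0.066)
E
```

```text
[439.   5.] [ 38. 109.] 2.099196672439575
[[418.0, 59.0], [422.0, -51.0], [460.0, -49.0], [456.0, 60.0]]
[ 558. -178.] [191. 226.] 10.462782859802246
[[444.0, -84.0], [485.0, -307.0], [673.0, -272.0], [632.0, -50.0]]
```

View pics/crop1.png

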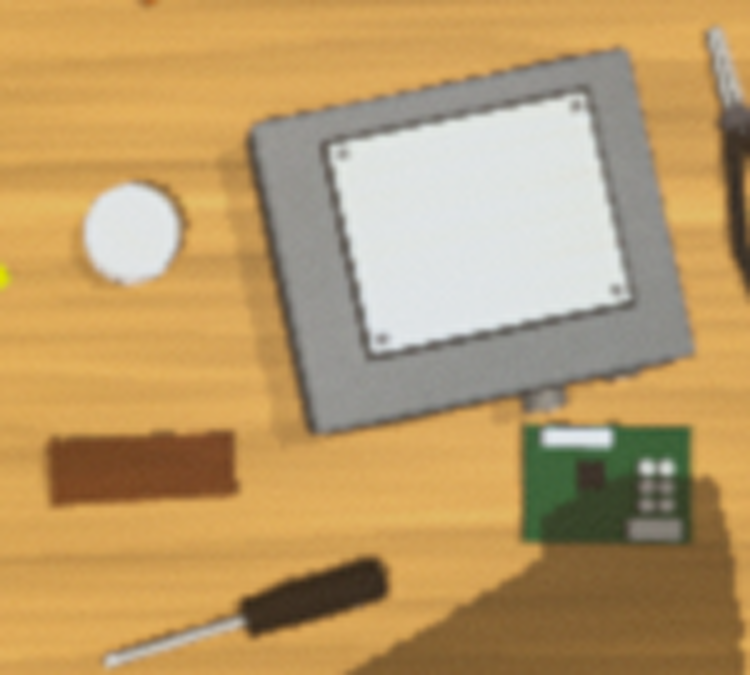

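Request:
send_rows(
  plan=[
    {"linear": [0, 0, -0.006], "delta_rot": [0, 0, -7], "fingers": 0},
    {"linear": [0, 0, -0.006], "delta_rot": [0, 0, -7], "fingers": 0},
    {"linear": [0, 0, -0.006], "delta_rot": [0, 0, -7], "fingers": 0},
    {"linear": [0, 0, -0.006], "delta_rot": [0, 0, -7], "fingers": 0},
    {"linear": [0, 0, -0.006], "delta_rot": [0, 0, -7], "fingers": 0},
    {"linear": [0, 0, -0.006], "delta_rot": [0, 0, -7], "fingers": 0},
    {"linear": [0, 0, -0.006], "delta_rot": [0, 0, -7], "fingers": 0},
    {"linear": [0, 0, -0.006], "delta_rot": [0, 0, -7], "fingers": 0},
    {"linear": [0, 0, -0.006], "delta_rot": [0, 0, -7], "fingers": 0},
    {"linear": [0, 0, -0.006], "delta_rot": [0, 0, -7], "fingers": 0},
    {"linear": [0, 0, -0.006], "delta_rot": [0, 0, -4], "fingers": 0},
  ],
)

```text
clock: 1.37
position: [0.1524, -0.553, 0.2951]
ee_rot: [-0.002, 1.0, 0.013, -0.0]
contact_force: [0.6, 0.5, -0.3]
width: -0.0002
```

The crop confirms it: the brown wedge's end faces sit at about (50,470) and (237,462). The preheater's front (knob at 545,398) faces the robot, and its front-left corner is at (315,432).

```bash
python3 - <<'E'
from h import *
uv=np.array([[252,130],[625,50],[692,352],[315,432]])/5+[295,125]
P=ray('top',uv,0.066)[:,:2]; print(np.round(P,4).tolist())
TL,TR,BR,BL=P
print('yaw from sides',[np.degrees(np.arctan2(-v[0],v[1])) for v in (TL-TR,BL-BR)],[np.degrees(np.arctan2(v[1],v[0])) for v in (TL-BL,TR-BR)], [np.linalg.norm(v) for v in (TL-TR,BL-BR,TL-BL,TR-BR)])
c=P.mean(0);a=np.radians(10.3+0)
for yaw in [np.arctan2(*(TL-BL)[::-1])]:
    R=np.array([[np.cos(yaw),-np.sin(yaw)],[np.sin(yaw),np.cos(yaw)]]);print(c,np.degrees(yaw),'foot',c+R@[-.07,.09])
ci=manip.camera_info('wrist');R=cv2.Rodrigues(ci['rvec'])[0];print('wcam',-R.T@ci['tvec'],R.T[:,2],ci['K'][0,0])
w=ray('top',np.array([[50,438],[48,506],[238,492],[235,432]])/5+[295,125],0.008);print(np.round(w,4).tolist())
E
```

```text
[[0.6271, -0.0588], [0.6693, -0.2707], [0.4978, -0.303], [0.4568, -0.0902]]
yaw from sides [np.float64(11.253001517124599), np.float64(10.90069011660906)] [np.float64(10.473047909211635), np.float64(10.652854523878563)] [np.float64(0.2160791527795337), np.float64(0.2166128557641564), np.float64(0.17319736464226348), np.float64(0.17452283416028047)]
[ 0.56274342 -0.18066436] 10.473047909211635 foot [ 0.47755002 -0.10488782]
wcam [ 0.15198681 -0.47943122  0.43974782] [ 0.00587113 -0.28742469 -0.95778525] 303.4237362195019
[[0.457, 0.0591, 0.008], [0.4171, 0.061, 0.008], [0.4233, -0.0507, 0.008], [0.4585, -0.0497, 0.008]]
```

Request:
send_rows(
  plan=[
    {"linear": [0.017, -0.0315, 0.002], "delta_rot": [0, 0, 0], "fingers": 0},
    {"linear": [0.017, -0.0315, 0.002], "delta_rot": [0, 0, 0], "fingers": 0},
    {"linear": [0.017, -0.0315, 0.002], "delta_rot": [0, 0, 0], "fingers": 0},
    {"linear": [0.017, -0.0315, 0.002], "delta_rot": [0, 0, 0], "fingers": 0},
    {"linear": [0.017, -0.0315, 0.002], "delta_rot": [0, 0, 0], "fingers": 0},
    {"linear": [0.017, -0.0315, 0.002], "delta_rot": [0, 0, 0], "fingers": 0},
    {"linear": [0.017, -0.0315, 0.002], "delta_rot": [0, 0, 0], "fingers": 0},
    {"linear": [0.017, -0.0315, 0.002], "delta_rot": [0, 0, 0], "fingers": 0},
    {"linear": [0.017, -0.0315, 0.002], "delta_rot": [0, 0, 0], "fingers": 0},
    {"linear": [0.017, -0.0315, 0.002], "delta_rot": [0, 0, 0], "fingers": 0},
    {"linear": [0.017, -0.0315, 0.002], "delta_rot": [0, 0, 0], "fingers": 0},
    {"linear": [0.017, -0.0315, 0.002], "delta_rot": [0, 0, 0], "fingers": 0},
  ],
)

```text
clock: 2.37
position: [0.3508, -0.1629, 0.2704]
ee_rot: [0.004, 1.0, 0.007, 0.002]
contact_force: [1.4, -0.6, 0.1]
width: 0.0
```

Request:
send_rows(
  plan=[
    {"linear": [0.017, -0.0315, 0.004], "delta_rot": [0, 0, 0], "fingers": 0},
    {"linear": [0.017, -0.0315, 0.004], "delta_rot": [0, 0, 0], "fingers": 0},
    {"linear": [0.017, -0.0315, 0.004], "delta_rot": [0, 0, 0], "fingers": 0},
    {"linear": [0.017, -0.0315, 0.004], "delta_rot": [0, 0, 0], "fingers": 0},
    {"linear": [0.017, -0.0315, 0.004], "delta_rot": [0, 0, 0], "fingers": 0},
    {"linear": [0.01, -0.01, 0.004], "delta_rot": [0, 0, 0], "fingers": 0},
    {"linear": [0, 0, 0], "delta_rot": [0, 0, 0], "fingers": 0},
    {"linear": [0, 0, 0], "delta_rot": [0, 0, 0], "fingers": 0},
  ],
)

```text
clock: 3.03
position: [0.4484, 0.022, 0.2464]
ee_rot: [0.004, 1.0, 0.012, 0.006]
contact_force: [-0.7, -0.7, 0.3]
width: -0.0
```

```bash
python3 - <<'E'
from h import *
s=manip.get_state();print(s['position'],s['ee_rot'],s['contact_force'],s['qpos'])
save('wrist','w1.png')
E
```

```text
[0.4483856  0.02198028 0.24638031] [0.00362416 0.9999074  0.01178336 0.00576308] [-0.70983048 -0.68876327  0.25354275] [-0.10134122  0.06615972  1.72497717 -0.00606409  1.33818895 -0.12354735]
```

View pics/w1.png

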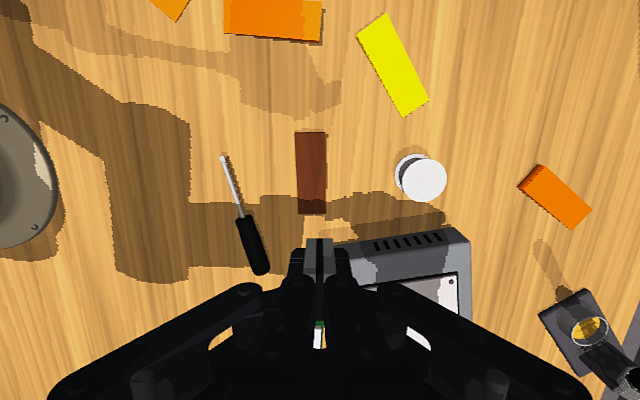

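The wrist view shows the wedge clearly: heel at about (310,131), tip at about (312,214). The case's left side runs from (345,245) to (460,230), partly hidden by the fingers.

```bash
python3 - <<'E'
from h import *
print('heel z.016',np.round(ray('wrist',[[295,132],[325,131]],.016)[:,:2],4).tolist(),'tip z.002',np.round(ray('wrist',[[299,214],[326,214]],.002)[:,:2],4).tolist())
m=manip.masks_of('wedge','wrist')
for d in m[:5]: print(d['p'],d['extent'])
print('case rear-left top',ray('wrist',[[463,229]],.066))
for d in manip.masks_of('screwdriver','wrist')[:1]: print(d['extent'],ray('wrist',[[220,156],[237,220],[250,272],[268,270]],.01))
E
```

```text
heel z.016 [[0.4218, 0.0621], [0.4581, 0.064]] tip z.002 [[0.4262, -0.0488], [0.463, -0.0482]]
0.84 [521.4, 167.0, 591.2, 227.2]
0.79 [151.0, 2.4, 190.2, 19.4]
0.66 [359.7, 14.8, 429.8, 115.3]
0.59 [222.4, 0.0, 319.2, 43.3]
0.57 [293.5, 134.5, 325.3, 217.7]
case rear-left top [[ 0.62010768 -0.04114596  0.066     ]]
[223.1, 158.9, 271.3, 275.7] [[ 0.3271417   0.02892808  0.01      ]
 [ 0.34316184 -0.05707788  0.01      ]
 [ 0.35673049 -0.13611364  0.01      ]
 [ 0.38233255 -0.1325611   0.01      ]]
```

```bash
python3 - <<'E'
from h import *
def box(c,yaw,z,hx=.09,hy=.11):
    y=np.radians(yaw);R=np.array([[np.cos(y),-np.sin(y)],[np.sin(y),np.cos(y)]])
    return np.array([[*(np.array(c)+R@p),z] for p in ([-hx,hy],[hx,hy],[hx,-hy],[-hx,-hy])])
a=manip.get_image('wrist')[:,:,::-1].copy();b=manip.get_image('top')[:,:,::-1].copy();s=manip.get_image('side')[:,:,::-1].copy()
B=box((.5627,-.1807),10.8,.066); 
out=[]
for im,cam,(l,t,r,bo),k in ((a,'wrist',(280,120,480,320),2),(b,'top',(295,125,445,225),4),(s,'side',(270,120,400,240),4)):
    im=cv2.resize(im[t:bo,l:r],None,fx=k,fy=k,interpolation=cv2.INTER_CUBIC)
    f=lambda P:((proj(cam,P)-[l,t]+.5)*k).astype(int)
    cv2.polylines(im,[f(B)],True,(0,0,255),1)
    cv2.polylines(im,[f(box((.5627,-.1807),10.8,.016))],True,(255,0,0),1)
    im=cv2.resize(im,(400,int(im.shape[0]*400/im.shape[1]))); im=cv2.copyMakeBorder(im,0,max(0,400-im.shape[0]),0,0,0)[:400]
    out.append(im)
cv2.imwrite('pics/ov.png',np.vstack([np.hstack(out[:2]),]))
cv2.imwrite('pics/ov.png',cv2.resize(np.hstack([out[0],out[2]]),(800,400)));cv2.imwrite('pics/ovt.png',out[1])
print(proj('wrist',B),proj('side',B))
E
```

```text
[[319.26723382 263.5037285 ]
 [469.59502092 239.69416009]
 [473.04069043 381.38988028]
 [345.4443504  399.2598026 ]] [[348.73057216 181.78793382]
 [286.43413627 170.52760324]
 [308.59093419 129.77653979]
 [363.35319209 138.28861972]]
```

View pics/ov.png

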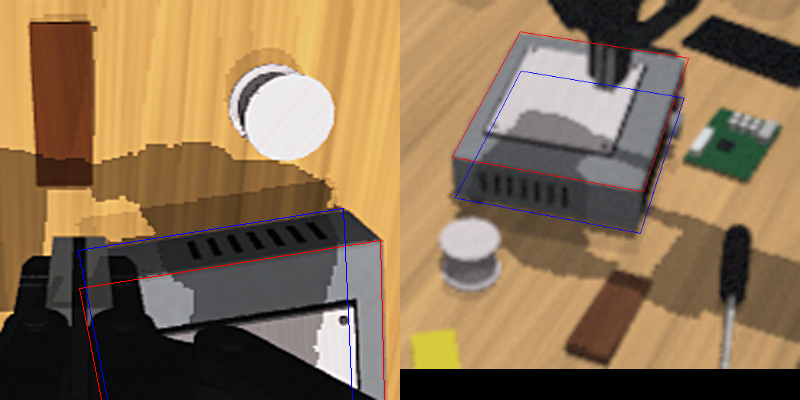

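The overlay fits in both views, so the preheater pose (0.563,-0.181, yaw 10.8°) holds and the worn foot is at (0.477,-0.105). The wedge has to turn about 11°, so I'll nudge it near its tip first.

```bash
cat >> h.py <<'E'
from scipy.spatial.transform import Rotation as Ro
def toolR(s=None):
    s=s or manip.get_state(); w,x,y,z=s['ee_rot']; return Ro.from_quat([x,y,z,w])
def delta(target,az=None):
    s=manip.get_state();R=toolR(s);d=np.array(target)-s['position']
    print('t',s['clock'],'pos',np.round(s['position'],4),'F',np.round(s['contact_force'],2),'tool delta',np.round(R.inv().apply(d),4))
    if az is not None: # tool pointing down, x azimuth az deg
        a=np.radians(az);T=Ro.from_matrix(np.array([[np.cos(a),np.sin(a),0],[np.sin(a),-np.cos(a),0],[0,0,-1.]]))
        print('rotvec tool deg',np.round((R.inv()*T).as_rotvec(degrees=True),2))
E
python3 - <<'E'
from h import *
print(manip.tips_ahead); delta([.398,-.028,.25],0)
E
```

```text
0.025
t 3.3333 pos [0.4482 0.0202 0.2469] F [-0.    0.47  0.91] tool delta [-0.0511  0.0473 -0.0034]
rotvec tool deg [ 0.42 -0.74  1.1 ]
```

Request:
send_rows(
  plan=[
    {"linear": [-0.026, 0.024, 0], "delta_rot": [0.4, -0.7, 1.1], "fingers": 0},
    {"linear": [-0.025, 0.024, 0], "delta_rot": [0, 0, 0], "fingers": 0},
    {"linear": [0, 0, 0], "delta_rot": [0, 0, 0], "fingers": 0},
    {"linear": [0, 0, 0.035], "delta_rot": [0, 0, 0], "fingers": 0},
    {"linear": [0, 0, 0.035], "delta_rot": [0, 0, 0], "fingers": 0},
    {"linear": [0, 0, 0.035], "delta_rot": [0, 0, 0], "fingers": 0},
    {"linear": [0, 0, 0.035], "delta_rot": [0, 0, 0], "fingers": 0},
    {"linear": [0, 0, 0.03], "delta_rot": [0, 0, 0], "fingers": 0},
    {"linear": [0, 0, 0], "delta_rot": [0, 0, 0], "fingers": 0},
    {"linear": [0, 0, 0], "delta_rot": [0, 0, 0], "fingers": 0},
  ],
)

```text
clock: 4.17
position: [0.4018, -0.038, 0.0775]
ee_rot: [0.003, 1.0, -0.009, 0.01]
contact_force: [0.6, 0.2, -0.7]
width: 0.0002
```

```bash
python3 - <<'E'
from h import *
delta([.398,-.028,.029],0)
E
```

```text
t 4.1667 pos [ 0.4018 -0.038   0.0775] F [ 0.61  0.25 -0.65] tool delta [-0.005  -0.0102  0.0483]
rotvec tool deg [ 0.32 -1.18 -0.99]
```

Request:
send_rows(
  plan=[
    {"linear": [-0.004, -0.009, 0], "delta_rot": [0.3, -1.2, -1.0], "fingers": 0},
    {"linear": [0, 0, 0.02], "delta_rot": [0, 0, 0], "fingers": 0},
    {"linear": [0, 0, 0.015], "delta_rot": [0, 0, 0], "fingers": 0},
    {"linear": [0, 0, 0], "delta_rot": [0, 0, 0], "fingers": 0},
    {"linear": [0, 0, 0.006], "delta_rot": [0, 0, 0], "fingers": 0},
    {"linear": [0, 0, 0], "delta_rot": [0, 0, 0], "fingers": 0},
  ],
)

```text
clock: 4.67
position: [0.4068, -0.0293, 0.045]
ee_rot: [0.002, 1.0, 0.001, 0.008]
contact_force: [-0.4, -0.2, -0.3]
width: -0.0003
```

```bash
python3 - <<'E'
from h import *
delta([.415,-.028,.028],0)
E
```

```text
t 4.6667 pos [ 0.4068 -0.0293  0.045 ] F [-0.43 -0.24 -0.25] tool delta [ 0.0079 -0.0013  0.0172]
rotvec tool deg [ 0.18 -0.87  0.08]
```

Request:
send_rows(
  plan=[
    {"linear": [-0.007, 0, 0.0], "delta_rot": [0.2, -0.9, 0], "fingers": 0},
    {"linear": [0, 0, 0.01], "delta_rot": [0, 0, 0], "fingers": 0},
    {"linear": [0, 0, 0.007], "delta_rot": [0, 0, 0], "fingers": 0},
    {"linear": [0, 0, 0], "delta_rot": [0, 0, 0], "fingers": 0},
  ],
)

```text
clock: 5.0
position: [0.4023, -0.0297, 0.0316]
ee_rot: [0.001, 1.0, 0.001, 0.003]
contact_force: [-0.1, -1.2, 0.6]
width: 0.0001
```

```bash
python3 - <<'E'
from h import *
delta([.415,-.028,.028],0)
E
```

```text
t 5.0 pos [ 0.4023 -0.0297  0.0316] F [-0.12 -1.2   0.64] tool delta [ 0.0126 -0.0017  0.0036]
rotvec tool deg [ 0.07 -0.31  0.14]
```

Now nudge in +x with the tips about 3 mm up.

Request:
send_rows(
  plan=[
    {"linear": [0.002, 0, 0.004], "delta_rot": [0, 0, 0], "fingers": 0},
    {"linear": [0.004, 0, 0], "delta_rot": [0, 0, 0], "fingers": 0},
    {"linear": [0.004, 0, 0], "delta_rot": [0, 0, 0], "fingers": 0},
    {"linear": [0.004, 0, 0], "delta_rot": [0, 0, 0], "fingers": 0},
    {"linear": [0.003, 0, 0], "delta_rot": [0, 0, 0], "fingers": 0},
    {"linear": [0, 0, 0], "delta_rot": [0, 0, 0], "fingers": 0},
  ],
)

```text
clock: 5.5
position: [0.4223, -0.03, 0.0287]
ee_rot: [0.001, 1.0, 0.001, 0.004]
contact_force: [-0.4, -0.4, 0.5]
width: -0.0
```

```bash
python3 - <<'E'
from h import *
delta([.42,-.028,.028],0)
a=manip.get_image('wrist')[100:380,200:480,::-1];b=manip.get_image('side')[160:260,290:410,::-1]
cv2.imwrite('pics/n1.png',np.hstack([cv2.resize(a,(400,400)),cv2.resize(b,(400,400))]))
E
```

```text
t 5.5 pos [ 0.4223 -0.03    0.0287] F [-0.39 -0.36  0.51] tool delta [-0.0023 -0.002   0.0007]
rotvec tool deg [ 0.09 -0.42  0.13]
```

View pics/n1.png

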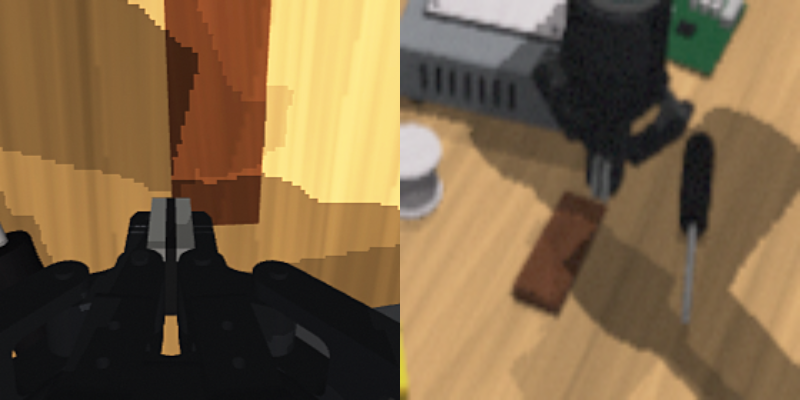

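The wrist crop shows the wedge's tip edge at about (172–260, 223), with the fingertips (148–190, 200) at its left side near the tip. The side crop shows the fingers just beside the tip.

```bash
python3 - <<'E'
from h import *
f=lambda u,v:[u*.7+200,v*.7+100]
print('tip right',ray('wrist',[f(260,222)],.002),'right edge up',ray('wrist',[f(270,0)],.014),'left edge',ray('wrist',[f(165,0)],.014),ray('wrist',[f(171,150)],.006))
k=lambda u,v:[(u-400)*.3+290,v*.25+160]
S=[k(562,193),k(605,205),k(557,314),k(515,293)]
for p,z in zip(S,(.002,.002,.016,.016)): print('side',np.round(ray('side',[p],z)[0],4))
for d in manip.masks_of('wedge','side'):
    if 310<d['extent'][0]<350: print(d['p'],d['extent'])
E
```

```text
tip right [[ 0.46203174 -0.04589766  0.002     ]] right edge up [[0.45730017 0.04664336 0.014     ]] left edge [[0.42061342 0.04657698 0.014     ]] [[ 0.42289557 -0.01127599  0.006     ]]
side [ 0.4604 -0.0435  0.002 ]
side [ 0.4239 -0.0487  0.002 ]
side [0.4143 0.0708 0.016 ]
side [0.4502 0.0691 0.016 ]
0.75 [323.5, 209.3, 352.8, 239.3]
```

```bash
python3 - <<'E'
from h import *
s=manip.get_state();R=toolR(s)
for z in (.012,.025):
  for y in (0,-.011):
    P=[s['position']+R.apply([x,y,z]) for x in (-.0145,-.0085,.0085,.0145)]
    print(z,y,np.round((proj('wrist',P)-[200,100])/.7,0).tolist())
E
```

```text
0.012 0 [[131.0, 203.0], [146.0, 203.0], [189.0, 203.0], [204.0, 203.0]]
0.012 -0.011 [[130.0, 177.0], [145.0, 177.0], [189.0, 177.0], [205.0, 177.0]]
0.025 0 [[133.0, 190.0], [147.0, 190.0], [188.0, 190.0], [202.0, 190.0]]
0.025 -0.011 [[133.0, 166.0], [147.0, 166.0], [188.0, 166.0], [202.0, 166.0]]
```

```bash
python3 - <<'E'
from h import *
s=manip.get_state();R=toolR(s)
for z in (0,.012,.025):
  for y in (.011,0,-.011):
    P=[s['position']+R.apply([x,y,z]) for x in (-.0085,.0085)]
    print(z,y,'side',np.round((proj('side',P)-[290,160])/[.3,.25]+[400,0],0).tolist(),'wrist row',np.round((proj('wrist',P)[0,1]-100)/.7))
im=manip.get_image('side')[150:260,290:410,::-1];w=manip.get_image('wrist')[200:300,260:400,::-1]
cv2.imwrite('pics/n2.png',np.hstack([cv2.resize(im,(436,400),interpolation=2),cv2.resize(w,(360,400),interpolation=2)]))
E
```

```text
0 0.011 side [[617.0, 190.0], [597.0, 182.0]] wrist row 244.0
0 0 side [[611.0, 200.0], [592.0, 192.0]] wrist row 217.0
0 -0.011 side [[606.0, 211.0], [586.0, 202.0]] wrist row 190.0
0.012 0.011 side [[615.0, 202.0], [596.0, 194.0]] wrist row 228.0
0.012 0 side [[610.0, 213.0], [591.0, 205.0]] wrist row 203.0
0.012 -0.011 side [[605.0, 223.0], [586.0, 215.0]] wrist row 177.0
0.025 0.011 side [[614.0, 216.0], [595.0, 208.0]] wrist row 214.0
0.025 0 side [[609.0, 226.0], [590.0, 218.0]] wrist row 190.0
0.025 -0.011 side [[604.0, 237.0], [585.0, 229.0]] wrist row 166.0
```

View pics/n2.png

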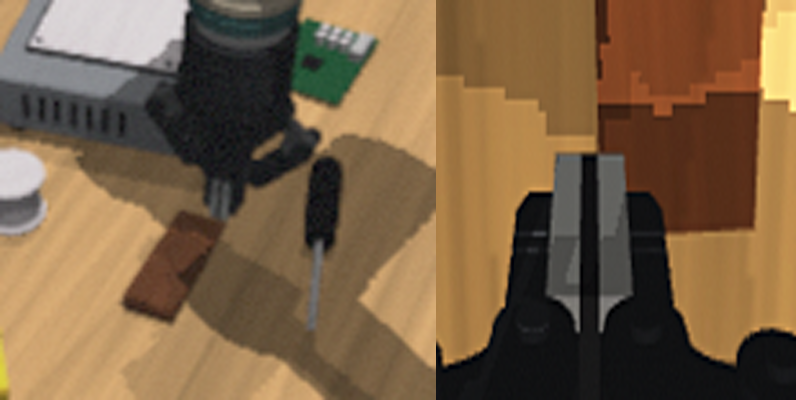

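The side view has the finger ends at (222,216) and the wrist view at (590,155). Both put the fingertips well above the bench, over the wedge edge, so they're not yet beside it. The wedge hasn't moved. I'll back off and probe downwards.

Request:
send_rows(
  plan=[
    {"linear": [-0.009, 0, 0], "delta_rot": [0, 0, 0], "fingers": 0},
    {"linear": [-0.009, 0, 0], "delta_rot": [0, 0, 0], "fingers": 0},
    {"linear": [0, 0, 0], "delta_rot": [0, 0, 0], "fingers": 0},
    {"linear": [0, 0, 0.002], "delta_rot": [0, 0, 0], "fingers": 0},
    {"linear": [0, 0, 0.002], "delta_rot": [0, 0, 0], "fingers": 0},
    {"linear": [0, 0, 0.002], "delta_rot": [0, 0, 0], "fingers": 0},
  ],
)

```text
clock: 6.25
position: [0.3987, -0.0295, 0.0222]
ee_rot: [0.001, 1.0, 0.001, 0.002]
contact_force: [0.8, -0.2, -0.6]
width: -0.0001
```

Request:
send_rows(
  plan=[
    {"linear": [0, 0, 0.002], "delta_rot": [0, 0, 0], "fingers": 0},
    {"linear": [0, 0, 0.002], "delta_rot": [0, 0, 0], "fingers": 0},
    {"linear": [0, 0, 0.002], "delta_rot": [0, 0, 0], "fingers": 0},
  ],
)

```text
clock: 6.5
position: [0.3993, -0.0297, 0.0155]
ee_rot: [0.001, 1.0, 0.001, 0.003]
contact_force: [1.0, 0.7, 0.4]
width: -0.0
```

Request:
send_rows(
  plan=[
    {"linear": [0, 0, 0.002], "delta_rot": [0, 0, 0], "fingers": 0},
    {"linear": [0, 0, 0.002], "delta_rot": [0, 0, 0], "fingers": 0},
    {"linear": [0, 0, 0.002], "delta_rot": [0, 0, 0], "fingers": 0},
  ],
)

```text
clock: 6.75
position: [0.3997, -0.0297, 0.0086]
ee_rot: [0.001, 1.0, 0.001, 0.003]
contact_force: [0.5, 0.6, -0.1]
width: 0.0
```

```bash
python3 - <<'E'
from h import *
delta([.41,-.028,.01],0)
s=manip.get_state(); print(s['width'],s['contact_force'])
im=manip.get_image('side')[150:260,290:410,::-1];w=manip.get_image('wrist')[200:300,260:400,::-1]
cv2.imwrite('pics/n3.png',np.hstack([cv2.resize(im,(436,400),interpolation=2),cv2.resize(w,(360,400),interpolation=2)]))
E
```

```text
t 6.75 pos [ 0.3997 -0.0297  0.0086] F [ 0.54  0.59 -0.13] tool delta [ 0.0103 -0.0017 -0.0014]
rotvec tool deg [ 0.06 -0.29  0.11]
3.142890879679678e-05 [ 0.54294116  0.59313346 -0.12892443]
```

View pics/n3.png

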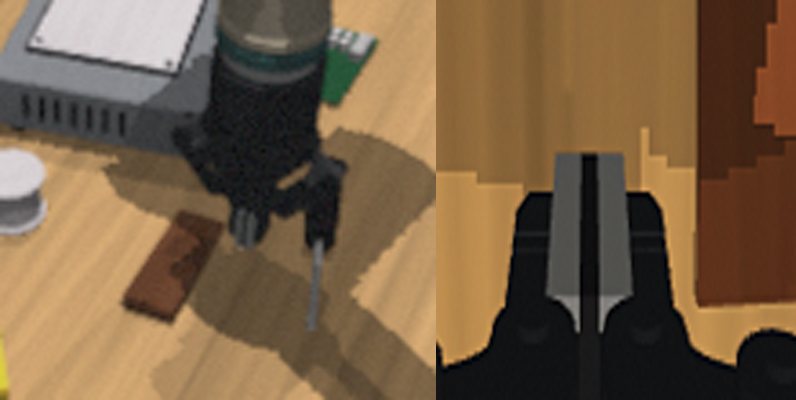

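The fingertips still hang clear of the bench, with the side-view finger end at (245,245) and the wedge untouched at (175,265). I'll keep going down in small steps.

Request:
send_rows(
  plan=[
    {"linear": [0, 0, 0.002], "delta_rot": [0, 0, 0], "fingers": 0},
    {"linear": [0, 0, 0.002], "delta_rot": [0, 0, 0], "fingers": 0},
  ],
)

```text
clock: 7.02
position: [0.3998, -0.0297, 0.0045]
ee_rot: [0.001, 1.0, 0.001, 0.003]
contact_force: [0.0, -0.7, -0.4]
width: -0.0004
```

Request:
send_rows(
  plan=[
    {"linear": [0, 0, 0.002], "delta_rot": [0, 0, 0], "fingers": 0},
    {"linear": [0, 0, 0.001], "delta_rot": [0, 0, 0], "fingers": 0},
  ],
)

```text
clock: 7.18
position: [0.3998, -0.0297, 0.0011]
ee_rot: [0.001, 1.0, 0.001, 0.003]
contact_force: [-0.2, -0.2, 0.9]
width: -0.0001
```

Request:
send_rows(
  plan=[
    {"linear": [0, 0, 0.001], "delta_rot": [0, 0, 0], "fingers": 0},
    {"linear": [0, 0, 0.001], "delta_rot": [0, 0, 0], "fingers": 0},
  ],
)

```text
clock: 7.35
position: [0.3998, -0.0297, -0.0012]
ee_rot: [0.001, 1.0, 0.001, 0.002]
contact_force: [-0.3, -0.2, 0.1]
width: -0.0002
```

```bash
python3 - <<'E'
from h import *
delta([.41,-.028,.01],0)
s=manip.get_state();R=toolR(s)
print([ (z,np.round(proj('side',[s['position']+R.apply([0,y,z]) for y in (-.011,0,.011)]),1).tolist()) for z in (-.015,-.01,-.005,0,.025)])
E
```

```text
t 7.35 pos [ 0.3998 -0.0297 -0.0012] F [-0.33 -0.15  0.12] tool delta [ 0.0103 -0.0017 -0.0112]
rotvec tool deg [ 0.06 -0.28  0.11]
[(-0.015, [[355.9, 218.1], [357.4, 215.5], [358.9, 212.9]]), (-0.01, [[355.7, 219.4], [357.3, 216.8], [358.8, 214.2]]), (-0.005, [[355.6, 220.7], [357.1, 218.1], [358.6, 215.4]]), (0, [[355.4, 222.0], [357.0, 219.3], [358.5, 216.7]]), (0.025, [[354.7, 228.3], [356.2, 225.6], [357.7, 223.0]])]
```

Request:
send_rows(
  plan=[
    {"linear": [0, 0, 0.001], "delta_rot": [0, 0, 0], "fingers": 0},
    {"linear": [0, 0, 0.001], "delta_rot": [0, 0, 0], "fingers": 0},
  ],
)

```text
clock: 7.52
position: [0.3999, -0.0297, -0.0034]
ee_rot: [0.001, 1.0, 0.001, 0.002]
contact_force: [-2.2, 0.8, 20.4]
width: 0.0001
```

Request:
send_rows(
  plan=[
    {"linear": [0, 0, 0.001], "delta_rot": [0, 0, 0], "fingers": 0},
    {"linear": [0, 0, 0.001], "delta_rot": [0, 0, 0], "fingers": 0},
  ],
)

```text
clock: 7.68
position: [0.3999, -0.0297, -0.0033]
ee_rot: [0.001, 1.0, 0.001, 0.003]
contact_force: [-3.1, 1.1, 17.1]
width: -0.0001
```

```bash
python3 - <<'E'
from h import *
delta([.41,-.028,.01],0)
im=manip.get_image('side')[170:250,310:410,::-1];w=manip.get_image('wrist')[200:300,260:400,::-1]
cv2.imwrite('pics/n4.png',np.hstack([cv2.resize(im,(436,400),interpolation=2),cv2.resize(w,(360,400),interpolation=2)]))
E
```

```text
t 7.6833 pos [ 0.3999 -0.0297 -0.0033] F [-3.06  1.14 17.13] tool delta [ 0.0101 -0.0017 -0.0133]
rotvec tool deg [ 0.07 -0.29  0.12]
```

The bench is reached at TCP z ≈ -3.3 mm. So the shut fingertips really end about 3 mm behind the reported TCP, not 25 mm ahead of it, and I'll use the measured value. Next I lift slightly and nudge sideways.

Request:
send_rows(
  plan=[
    {"linear": [0, 0, -0.002], "delta_rot": [0, 0, 0], "fingers": 0},
    {"linear": [0.004, 0, 0], "delta_rot": [0, 0, 0], "fingers": 0},
    {"linear": [0.004, 0, 0], "delta_rot": [0, 0, 0], "fingers": 0},
    {"linear": [0.004, 0, 0], "delta_rot": [0, 0, 0], "fingers": 0},
    {"linear": [0.003, 0, 0], "delta_rot": [0, 0, 0], "fingers": 0},
  ],
)

```text
clock: 8.2
position: [0.4161, -0.0297, -0.0006]
ee_rot: [0.001, 1.0, 0.001, 0.003]
contact_force: [0.5, 0.2, 0.4]
width: 0.0001
```

Request:
send_rows(
  plan=[
    {"linear": [0.002, 0, 0], "delta_rot": [0, 0, 0], "fingers": 0},
    {"linear": [0.002, 0, 0], "delta_rot": [0, 0, 0], "fingers": 0},
    {"linear": [0.002, 0, 0], "delta_rot": [0, 0, 0], "fingers": 0},
    {"linear": [0, 0, 0], "delta_rot": [0, 0, 0], "fingers": 0},
  ],
)

```text
clock: 8.53
position: [0.424, -0.0298, -0.0013]
ee_rot: [0.001, 1.0, 0.001, 0.003]
contact_force: [0.7, 0.6, -0.3]
width: -0.0002
```

```bash
cat >> h.py <<'E'
def wedge_side(verbose=True):
    "brown pixels in wrist and side view -> rectangle on bench"
    for cam,z in (('wrist',.009),('side',.009),('top',.009)):
        im=cv2.cvtColor(cv2.cvtColor(manip.get_image(cam),cv2.COLOR_RGB2BGR),cv2.COLOR_BGR2LAB).astype(int)
        pass
def wmask(cam,near):
    for d in manip.masks_of('wedge',cam):
        l,t,r,b=d['extent']
        if l-8<near[0]<r+8 and t-8<near[1]<b+8:
            c=max(cv2.findContours(d['pixels'].astype('uint8'),0,1)[0],key=cv2.contourArea).reshape(-1,2)
            w=ray(cam,c,.009)[:,:2].astype(np.float32)*1000
            r=cv2.minAreaRect(w);bp=cv2.boxPoints(r)
            print(cam,round(d['p'],2),np.round(d['extent']),'c',np.round(r[0],1),'size',np.round(r[1],1),'box',np.round(bp,0).tolist())
E
python3 - <<'E'
from h import *
delta([.427,-.028,-.001],0)
wmask('side',(338,224)); wmask('top',(323,219)); wmask('wrist',proj('wrist',[[.44,.0,.008]])[0])
E
```

```text
t 8.5333 pos [ 0.424  -0.0298 -0.0013] F [ 0.67  0.62 -0.32] tool delta [ 0.003  -0.0018 -0.0002]
rotvec tool deg [ 0.09 -0.36  0.13]
side 0.92 [324. 207. 351. 239.] c [438.7  12.6] size [ 44.5 114.5] box [[414.0, 69.0], [419.0, -46.0], [464.0, -44.0], [458.0, 71.0]]
```

```bash
cat >> h.py <<'E'
def brown(cam,lo=(.38,-.15),hi=(.53,.12)):
    a=manip.get_image(cam).astype(float); m=(a[...,0]>1.75*a[...,1])&(a[...,2]>.25*a[...,1])&(a[...,0]<210)
    v,u=np.nonzero(m); P=ray(cam,np.c_[u,v],.009)
    k=(P[:,0]>lo[0])&(P[:,0]<hi[0])&(P[:,1]>lo[1])&(P[:,1]<hi[1])
    q=np.zeros(m.shape,'uint8');q[v[k],u[k]]=1
    n,l,st,_=cv2.connectedComponentsWithStats(q);i=1+np.argmax(st[1:,4]);q=(l==i)
    c=max(cv2.findContours(q.astype('uint8'),0,1)[0],key=cv2.contourArea).reshape(-1,2)
    w=ray(cam,c,.009)[:,:2].astype(np.float32)*1000
    r=cv2.minAreaRect(w);bp=cv2.boxPoints(r)
    print(cam,'n',st[i,4],'ext',st[i,:4],'c',np.round(r[0],1),'size',np.round(r[1],1),'ang',round(r[2],1),'box',np.round(bp,0).tolist())
    return q
E
python3 - <<'E'
from h import *
for c in ('wrist','side','top'): 
    try: brown(c)
    except Exception as e: print(c,e)
E
```

```text
wrist n 18313 ext [307  49 105 234] c [446.5  11.5] size [ 39.  104.6] ang 9.2 box [[419.0, 60.0], [436.0, -43.0], [474.0, -37.0], [457.0, 66.0]]
side n 1 ext [337 212   1   1] c [455.7 -21.6] size [0. 0.] ang 0.0 box [[456.0, -22.0], [456.0, -22.0], [456.0, -22.0], [456.0, -22.0]]
top attempt to get argmax of an empty sequence
```

Request:
send_rows(
  plan=[
    {"linear": [0.002, 0, 0], "delta_rot": [0, 0, 0], "fingers": 0},
    {"linear": [0.002, 0, 0], "delta_rot": [0, 0, 0], "fingers": 0},
    {"linear": [0, 0, 0], "delta_rot": [0, 0, 0], "fingers": 0},
  ],
)

```text
clock: 9.08
position: [0.4272, -0.0297, -0.001]
ee_rot: [0.001, 1.0, 0.001, 0.003]
contact_force: [-0.2, -0.8, -0.1]
width: -0.0001
```

```bash
python3 - <<'E'
from h import *
delta([.429,-.028,-.001],0)
q=brown('wrist')
# left/right edge per row -> world line fit with wedge thickness
v0,v1=np.nonzero(q.any(1))[0][[0,-1]]
for name,f in (('L',np.min),('R',np.max)):
    rows=np.arange(v0+15,v1-12,4); u=[f(np.nonzero(q[v])[0]) for v in rows]
    P=ray('wrist',np.c_[u,rows],.009);
    for _ in range(2): # true z of top edge
        z=2e-3+14e-3*np.clip((P[:,1]+.045)/.11,0,1); P=np.array([ray('wrist',[[a,b]],zz)[0] for a,b,zz in zip(u,rows,z)])
    k=np.polyfit(P[:,1],P[:,0],1); print(name,'x=%.4f at y=0, slope deg %.1f'%(k[1],np.degrees(np.arctan(k[0]))),P[0],P[-1])
E
```

```text
t 9.0833 pos [ 0.4272 -0.0297 -0.001 ] F [-0.23 -0.78 -0.06] tool delta [ 0.0018 -0.0017 -0.    ]
rotvec tool deg [ 0.08 -0.33  0.11]
wrist n 18353 ext [296  46 117 237] c [448.   12.1] size [ 39.1 104.6] ang 12.0 box [[418.0, 59.0], [440.0, -43.0], [478.0, -35.0], [456.0, 67.0]]
L x=0.4324 at y=0, slope deg -13.3 [0.42937034 0.06078634 0.01546204] [ 0.44520099 -0.03728514  0.0030128 ]
R x=0.4684 at y=0, slope deg -11.9 [0.45571301 0.0608388  0.0154687 ] [ 0.47652553 -0.03732517  0.00300776]
```

Wedge axis is now about 12.3° off -y, and its line passes about 3.5 mm from the foot axis, which is good enough. Moving behind the heel.

Request:
send_rows(
  plan=[
    {"linear": [-0.008, 0, 0], "delta_rot": [0, 0, 0], "fingers": 0},
    {"linear": [0, 0, -0.03], "delta_rot": [0, 0, 0], "fingers": 0},
    {"linear": [0, 0, -0.03], "delta_rot": [0, 0, 0], "fingers": 0},
    {"linear": [0, 0, 0], "delta_rot": [0, 0, -6], "fingers": 0},
    {"linear": [0, -0.03, 0], "delta_rot": [0, 0, -6], "fingers": 0},
    {"linear": [0, -0.03, 0], "delta_rot": [0, 0, 0], "fingers": 0},
    {"linear": [0, -0.03, 0], "delta_rot": [0, 0, 0], "fingers": 0},
    {"linear": [0, -0.02, 0], "delta_rot": [0, 0, 0], "fingers": 0},
    {"linear": [0, 0, 0], "delta_rot": [0, 0, 0], "fingers": 0},
    {"linear": [0, 0, 0], "delta_rot": [0, 0, 0], "fingers": 0},
  ],
)

```text
clock: 9.97
position: [0.3916, 0.0803, 0.061]
ee_rot: [0.001, 0.994, 0.109, 0.001]
contact_force: [0.0, 0.1, -0.8]
width: -0.0
```

```bash
python3 - <<'E'
from h import *
delta([.432,.0864,.03],12.3)
save('top','t2.png')
wmask('top',(323,217))
wmask('side',(338,224))
E
```

```text
t 9.9667 pos [0.3916 0.0803 0.061 ] F [ 0.01  0.1  -0.8 ] tool delta [0.0407 0.0027 0.0311]
rotvec tool deg [ 0.1  -0.12  0.19]
top 0.7 [303. 207. 342. 225.] c [446.2   9.9] size [ 38.5 109.2] box [[416.0, 60.0], [438.0, -47.0], [476.0, -40.0], [454.0, 67.0]]
side 0.98 [324. 210. 346. 239.] c [443.2  17. ] size [ 43.2 112.4] box [[411.0, 68.0], [433.0, -42.0], [475.0, -34.0], [454.0, 76.0]]
```

Request:
send_rows(
  plan=[
    {"linear": [0.02, 0, 0], "delta_rot": [0, 0, -1.5], "fingers": 0},
    {"linear": [0.019, 0, 0], "delta_rot": [0, 0, 0], "fingers": 0},
    {"linear": [0, 0, 0], "delta_rot": [0, 0, 0], "fingers": 0},
    {"linear": [0, 0, 0.02], "delta_rot": [0, 0, 0], "fingers": 0},
    {"linear": [0, 0, 0.02], "delta_rot": [0, 0, 0], "fingers": 0},
    {"linear": [0, 0, 0.01], "delta_rot": [0, 0, 0], "fingers": 0},
    {"linear": [0, 0, 0], "delta_rot": [0, 0, 0], "fingers": 0},
  ],
)

```text
clock: 10.7
position: [0.4323, 0.0807, 0.0096]
ee_rot: [0.002, 0.993, 0.116, 0.002]
contact_force: [-0.2, -0.1, -0.3]
width: 0.0
```

```bash
python3 - <<'E'
from h import *
delta([.430,.087,.003],14)
E
```

```text
t 10.7 pos [0.4323 0.0807 0.0096] F [-0.18 -0.13 -0.34] tool delta [-0.0008 -0.0067  0.0066]
rotvec tool deg [ 0.25 -0.15 -0.65]
```

Request:
send_rows(
  plan=[
    {"linear": [0, 0, 0.006], "delta_rot": [0, 0, -0.6], "fingers": 0},
    {"linear": [0, 0.006, 0], "delta_rot": [0, 0, 0], "fingers": 0},
    {"linear": [0, 0.006, 0], "delta_rot": [0, 0, 0], "fingers": 0},
    {"linear": [0, 0.006, 0], "delta_rot": [0, 0, 0], "fingers": 0},
    {"linear": [0, 0.006, 0], "delta_rot": [0, 0, 0], "fingers": 0},
    {"linear": [0, 0.006, 0], "delta_rot": [0, 0, 0], "fingers": 0},
    {"linear": [0, 0.006, 0], "delta_rot": [0, 0, 0], "fingers": 0},
    {"linear": [0, 0, 0], "delta_rot": [0, 0, 0], "fingers": 0},
  ],
)

```text
clock: 11.37
position: [0.4418, 0.0394, 0.0056]
ee_rot: [0.003, 0.993, 0.121, 0.003]
contact_force: [0.4, -0.2, 0.4]
width: 0.0001
```

```bash
python3 - <<'E'
from h import *
delta([.450,.04,.003],14)
wmask('side',proj('side',[[.45,-.02,.009]])[0]); wmask('top',proj('top',[[.45,-.02,.009]])[0])
E
```

```text
t 11.3667 pos [0.4418 0.0394 0.0056] F [ 0.42 -0.2   0.35] tool delta [0.0081 0.0013 0.0026]
rotvec tool deg [ 0.35 -0.25 -0.14]
side 0.98 [324. 210. 346. 239.] c [443.2  17. ] size [ 43.2 112.4] box [[411.0, 68.0], [433.0, -42.0], [475.0, -34.0], [454.0, 76.0]]
top 0.7 [303. 207. 342. 225.] c [446.2   9.9] size [ 38.5 109.2] box [[416.0, 60.0], [438.0, -47.0], [476.0, -40.0], [454.0, 67.0]]
```

```bash
sed -i 's/^def wmask(cam,near):/def wmask(cam,near):\n    manip.get_image(cam)/' h.py; python3 - <<'E'
from h import *
wmask('side',proj('side',[[.45,-.02,.009]])[0]); wmask('top',proj('top',[[.45,-.02,.009]])[0])
try: q=brown('wrist')
except Exception as e: print(e)
E
```

```text
wrist n 289 ext [313 321  13  28] c [453.7  -7.2] size [ 6.9 18.5] ang 13.8 box [[448.0, 1.0], [453.0, -17.0], [459.0, -15.0], [455.0, 3.0]]
```

```bash
python3 - <<'E'
from h import *
out=[]
a=np.radians(14);d=np.array([np.sin(a),-np.cos(a)]);n=np.array([np.cos(a),np.sin(a)])
s=manip.get_state();h=s['position'][:2]+d*.011
W=np.array([[*(h+d*l+n*w),z] for l,w,z in ((0,-.019,.016),(0,.019,.016),(.11,.019,.002),(.11,-.019,.002))])
F=np.array([[.477+.0105*np.cos(t),-.1054+.0105*np.sin(t),.0] for t in np.linspace(0,6.28,20)])
for cam,(l,t,r,b),k in (('side',(300,150,400,250),4),('top',(295,150,395,250),4),):
    im=manip.get_image(cam)[t:b,l:r,::-1]; im=cv2.resize(im,None,fx=k,fy=k,interpolation=cv2.INTER_CUBIC)
    f=lambda P:((proj(cam,P)-[l,t]+.5)*k).astype(int)
    cv2.polylines(im,[f(W)],True,(255,255,0),1);cv2.polylines(im,[f(F)],True,(0,0,255),1);out.append(im)
cv2.imwrite('pics/p1.png',np.hstack(out))
E
```

```text
(no output)
```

View pics/p1.png

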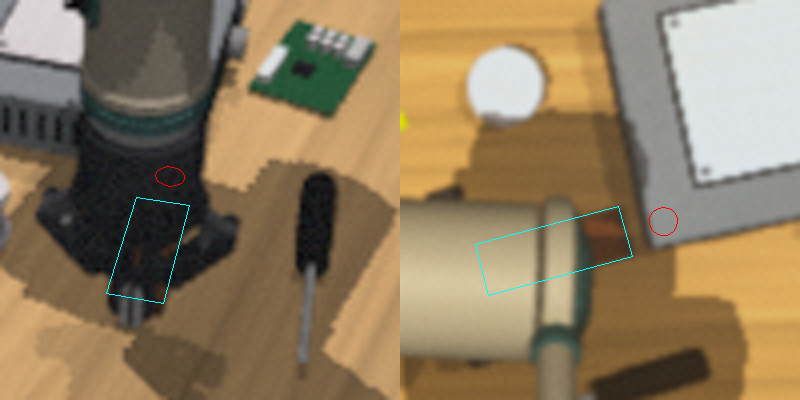

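The top crop shows the wedge's tip at about (626,232) inside the predicted outline, heading straight for the foot circle at (663,221). Pushing on.

Request:
send_rows(
  plan=[
    {"linear": [0, 0.006, 0.002], "delta_rot": [0, 0, 0], "fingers": 0},
    {"linear": [0, 0.006, 0], "delta_rot": [0, 0, 0], "fingers": 0},
    {"linear": [0, 0.006, 0], "delta_rot": [0, 0, 0], "fingers": 0},
    {"linear": [0, 0.006, 0], "delta_rot": [0, 0, 0], "fingers": 0},
    {"linear": [0, 0.004, 0], "delta_rot": [0, 0, 0], "fingers": 0},
    {"linear": [0, 0, 0], "delta_rot": [0, 0, 0], "fingers": 0},
  ],
)

```text
clock: 12.32
position: [0.4482, 0.0112, 0.0029]
ee_rot: [0.002, 0.993, 0.122, 0.002]
contact_force: [0.6, 0.1, 0.1]
width: 0.0001
```

Request:
send_rows(
  plan=[
    {"linear": [0, 0.004, 0], "delta_rot": [0, 0, 0], "fingers": 0},
    {"linear": [0, 0.004, 0], "delta_rot": [0, 0, 0], "fingers": 0},
    {"linear": [0, 0.004, 0], "delta_rot": [0, 0, 0], "fingers": 0},
    {"linear": [0, 0, 0], "delta_rot": [0, 0, 0], "fingers": 0},
  ],
)

```text
clock: 12.65
position: [0.4515, -0.0022, 0.0029]
ee_rot: [0.002, 0.993, 0.122, 0.002]
contact_force: [1.0, -0.2, 0.3]
width: 0.0004
```

```bash
python3 - <<'E'
from h import *
s=manip.get_state(); a=np.radians(14);d=np.array([np.sin(a),-np.cos(a)])
h=s['position'][:2]+d*.011; print('heel',h,'tip past axis',(h+d*.11-[.477,-.1054])@d,'lateral',(h-[.477,-.1054])@[d[1],-d[0]])
delta([.45,-.02,.003],14)
E
```

```text
heel [ 0.45419322 -0.01285808] tip past axis 0.01468950715442308 lateral -0.00025859863186862564
t 12.65 pos [ 0.4515 -0.0022  0.0029] F [ 1.03 -0.16  0.33] tool delta [-0.0058  0.0169  0.    ]
rotvec tool deg [ 0.3  -0.15 -0.02]
```

Request:
send_rows(
  plan=[
    {"linear": [0, 0.003, 0], "delta_rot": [0, 0, 0], "fingers": 0},
    {"linear": [0, 0.002, 0], "delta_rot": [0, 0, 0], "fingers": 0},
    {"linear": [0, 0.002, 0], "delta_rot": [0, 0, 0], "fingers": 0},
  ],
)

```text
clock: 12.9
position: [0.4531, -0.0094, 0.003]
ee_rot: [0.002, 0.993, 0.122, 0.001]
contact_force: [-0.8, 0.8, -0.1]
width: 0.0003
```

Request:
send_rows(
  plan=[
    {"linear": [0, 0.002, 0], "delta_rot": [0, 0, 0], "fingers": 0},
    {"linear": [0, 0.002, 0], "delta_rot": [0, 0, 0], "fingers": 0},
  ],
)

```text
clock: 13.07
position: [0.4541, -0.0136, 0.003]
ee_rot: [0.002, 0.993, 0.122, 0.001]
contact_force: [0.1, -0.1, -0.4]
width: -0.0
```

Request:
send_rows(
  plan=[
    {"linear": [0, 0.002, 0], "delta_rot": [0, 0, 0], "fingers": 0},
    {"linear": [0, 0.002, 0], "delta_rot": [0, 0, 0], "fingers": 0},
  ],
)

```text
clock: 13.23
position: [0.4551, -0.0178, 0.003]
ee_rot: [0.002, 0.993, 0.122, 0.001]
contact_force: [0.0, 0.7, 1.0]
width: 0.0
```

Request:
send_rows(
  plan=[
    {"linear": [0, 0.002, 0], "delta_rot": [0, 0, 0], "fingers": 0},
    {"linear": [0, 0.002, 0], "delta_rot": [0, 0, 0], "fingers": 0},
  ],
)

```text
clock: 13.4
position: [0.4561, -0.022, 0.003]
ee_rot: [0.002, 0.993, 0.122, 0.001]
contact_force: [-0.1, 0.0, 0.0]
width: -0.0
```

Request:
send_rows(
  plan=[
    {"linear": [0, 0.002, 0], "delta_rot": [0, 0, 0], "fingers": 0},
    {"linear": [0, 0.002, 0], "delta_rot": [0, 0, 0], "fingers": 0},
  ],
)

```text
clock: 13.57
position: [0.4568, -0.0259, 0.0029]
ee_rot: [0.002, 0.993, 0.122, 0.001]
contact_force: [-1.0, 3.8, 1.6]
width: 0.0002
```

Request:
send_rows(
  plan=[
    {"linear": [0, 0.002, 0], "delta_rot": [0, 0, 0], "fingers": 0},
    {"linear": [0, 0.001, 0], "delta_rot": [0, 0, 0], "fingers": 0},
  ],
)

```text
clock: 13.73
position: [0.4566, -0.0277, 0.003]
ee_rot: [0.0, 0.993, 0.121, 0.0]
contact_force: [-0.7, 5.3, 2.3]
width: -0.0001
```

Request:
send_rows(
  plan=[
    {"linear": [0, 0.002, 0], "delta_rot": [0, 0, 0], "fingers": 0},
    {"linear": [0, 0.001, 0], "delta_rot": [0, 0, 0], "fingers": 0},
  ],
)

```text
clock: 13.9
position: [0.4563, -0.029, 0.003]
ee_rot: [-0.002, 0.993, 0.12, -0.001]
contact_force: [0.7, 3.8, 2.1]
width: 0.0004
```

```bash
cat >> h.py <<'E'
def pre(yaw0=10.8,c0=(.5627,-.1807)):
    "shift of the preheater vs. first top picture by template matching"
    a=cv2.imread('pics/top0.png');b=manip.get_image('top')[:,:,::-1]
    for nm,(l,t,r,bo) in (('plate',(368,140,424,200)),('rearleft',(342,138,375,165)),('rearright',(405,130,432,160))):
        T=a[t:bo,l:r]; S=np.ascontiguousarray(b[t-6:bo+6,l-6:r+6])
        T4=cv2.resize(T,None,fx=4,fy=4,interpolation=2);S4=cv2.resize(S,None,fx=4,fy=4,interpolation=2)
        m=cv2.matchTemplate(S4,T4,cv2.TM_CCOEFF_NORMED);_,v,_,p=cv2.minMaxLoc(m)
        print(nm,round(v,3),'px shift',(p[0]-24)/4,(p[1]-24)/4)
E
python3 - <<'E'
from h import *
pre(); delta([.45,-.02,.003],14)
m=manip.masks_of('preheater','top')[0];print(m['p'],m['extent'])
E
```

```text
plate 0.902 px shift 0.5 -0.25
rearleft 0.998 px shift 0.0 0.0
rearright 0.998 px shift 0.0 0.0
t 13.95 pos [ 0.4563 -0.029   0.003 ] F [-0.74  5.12  2.27] tool delta [-0.004  -0.0103 -0.    ]
rotvec tool deg [-0.18  0.04 -0.23]
0.89 [344.1, 134.5, 430.2, 207.0]
```

Request:
send_rows(
  plan=[
    {"linear": [0, 0.002, 0], "delta_rot": [0, 0, 0], "fingers": 0},
    {"linear": [0, 0.002, 0], "delta_rot": [0, 0, 0], "fingers": 0},
  ],
)

```text
clock: 14.17
position: [0.4558, -0.0304, 0.003]
ee_rot: [-0.004, 0.993, 0.119, -0.002]
contact_force: [-2.0, 7.6, 2.6]
width: 0.0002
```

```bash
python3 - <<'E'
from h import *
pre(); delta([.45,-.02,.003],14)
E
```

```text
plate 0.893 px shift 0.5 -0.25
rearleft 0.998 px shift 0.0 0.0
rearright 0.998 px shift 0.0 0.0
t 14.2167 pos [ 0.4558 -0.0306  0.003 ] F [-2.56  6.23  3.43] tool delta [-0.0031 -0.0116  0.0001]
rotvec tool deg [-0.46  0.13 -0.35]
```

The push is at about 7 N and the rear corners haven't moved, so the wedge is tight. I'll back off and go above the corner.

Request:
send_rows(
  plan=[
    {"linear": [0, -0.004, 0], "delta_rot": [0, 0, 0], "fingers": 0},
    {"linear": [0, -0.01, 0], "delta_rot": [0, 0, 0], "fingers": 0},
    {"linear": [0, -0.01, 0], "delta_rot": [-0.4, 0, 0], "fingers": 0},
    {"linear": [0, 0, -0.035], "delta_rot": [0, 0, 0], "fingers": 0},
    {"linear": [0, 0, -0.035], "delta_rot": [0, 0, 0], "fingers": 0},
    {"linear": [0, 0, -0.035], "delta_rot": [0, 0, 0], "fingers": 0},
    {"linear": [0, 0, -0.02], "delta_rot": [0, 0, 0], "fingers": 0},
    {"linear": [0, 0, 0], "delta_rot": [0, 0, 0], "fingers": 0},
    {"linear": [0, 0, 0], "delta_rot": [0, 0, 0], "fingers": 0},
  ],
)

```text
clock: 14.97
position: [0.4494, -0.0053, 0.132]
ee_rot: [0.003, 0.993, 0.121, -0.002]
contact_force: [-0.6, -0.3, -0.0]
width: 0.0002
```

```bash
python3 - <<'E'
from h import *
delta([.477,-.105,.09],10.8)
pre()
for c in ('side','top'): wmask(c,proj(c,[[.46,-.04,.009]])[0])
E
```

```text
t 14.9667 pos [ 0.4494 -0.0053  0.132 ] F [-0.63 -0.33 -0.04] tool delta [0.003  0.1032 0.0426]
rotvec tool deg [0.3  0.26 3.09]
plate 0.87 px shift 0.5 -0.25
rearleft 0.981 px shift 0.0 0.0
rearright 0.998 px shift 0.0 0.0
side 0.7 [332. 195. 350. 211.] c [465.  -65.3] size [38.4 66.1] box [[437.0, -39.0], [456.0, -102.0], [493.0, -92.0], [474.0, -28.0]]
```

Request:
send_rows(
  plan=[
    {"linear": [0.001, 0.034, 0], "delta_rot": [0.3, 0.3, 3], "fingers": 0},
    {"linear": [0.004, 0.034, 0], "delta_rot": [0, 0, 0], "fingers": 0},
    {"linear": [0.001, 0.033, 0], "delta_rot": [0, 0, 0], "fingers": 0},
    {"linear": [0, 0, 0.02], "delta_rot": [0, 0, 0], "fingers": 0},
    {"linear": [0, 0, 0.015], "delta_rot": [0, 0, 0], "fingers": 0},
    {"linear": [0, 0, 0], "delta_rot": [0, 0, 0], "fingers": 0},
    {"linear": [0, 0, 0], "delta_rot": [0, 0, 0], "fingers": 0},
  ],
)

```text
clock: 15.8
position: [0.4718, -0.1059, 0.0854]
ee_rot: [-0.004, 0.996, 0.094, -0.009]
contact_force: [-0.4, -0.1, -0.2]
width: -0.0005
```

```bash
python3 - <<'E'
from h import *
delta([.477,-.105,.068],10.8)
E
```

```text
t 15.8 pos [ 0.4718 -0.1059  0.0854] F [-0.35 -0.09 -0.22] tool delta [0.0056 0.0002 0.0173]
rotvec tool deg [-0.55  0.95  0.01]
```

Request:
send_rows(
  plan=[
    {"linear": [0.004, 0, 0.008], "delta_rot": [-0.5, 0.9, 0], "fingers": 0},
    {"linear": [0, 0, 0.004], "delta_rot": [0, 0, 0], "fingers": 0},
    {"linear": [0, 0, 0], "delta_rot": [0, 0, 0], "fingers": 0},
  ],
)

```text
clock: 16.05
position: [0.4748, -0.1043, 0.0725]
ee_rot: [-0.001, 0.996, 0.094, -0.002]
contact_force: [-0.2, -1.1, -0.1]
width: -0.0002
```

Request:
send_rows(
  plan=[
    {"linear": [0, 0, 0.003], "delta_rot": [0, 0, 0], "fingers": 0},
    {"linear": [0, 0, 0.001], "delta_rot": [0, 0, 0], "fingers": 0},
    {"linear": [0, 0, 0.001], "delta_rot": [0, 0, 0], "fingers": 0},
  ],
)

```text
clock: 16.3
position: [0.4752, -0.1037, 0.0684]
ee_rot: [-0.001, 0.995, 0.095, -0.001]
contact_force: [-0.1, 0.6, -0.7]
width: -0.0002
```

Request:
send_rows(
  plan=[
    {"linear": [0, 0, 0.001], "delta_rot": [0, 0, 0], "fingers": 0},
    {"linear": [0, 0, 0.001], "delta_rot": [0, 0, 0], "fingers": 0},
  ],
)

```text
clock: 16.47
position: [0.4756, -0.1036, 0.0669]
ee_rot: [-0.001, 0.995, 0.095, -0.001]
contact_force: [0.4, -0.7, -0.1]
width: 0.0002
```

Contact is expected near TCP z ≈ 0.0627, so I continue in fine steps.

Request:
send_rows(
  plan=[
    {"linear": [0, 0, 0.001], "delta_rot": [0, 0, 0], "fingers": 0},
    {"linear": [0, 0, 0.001], "delta_rot": [0, 0, 0], "fingers": 0},
  ],
)

```text
clock: 16.63
position: [0.4759, -0.1036, 0.0651]
ee_rot: [-0.0, 0.995, 0.096, -0.0]
contact_force: [0.0, -0.1, -0.3]
width: 0.0003
```

Request:
send_rows(
  plan=[
    {"linear": [0, 0, 0.001], "delta_rot": [0, 0, 0], "fingers": 0},
  ],
)

```text
clock: 16.72
position: [0.476, -0.1037, 0.0641]
ee_rot: [-0.0, 0.995, 0.096, -0.0]
contact_force: [-0.1, 0.2, 1.2]
width: 0.0001
```

Request:
send_rows(
  plan=[
    {"linear": [0, 0, 0.001], "delta_rot": [0, 0, 0], "fingers": 0},
  ],
)

```text
clock: 16.8
position: [0.476, -0.1037, 0.0631]
ee_rot: [-0.0, 0.995, 0.096, -0.0]
contact_force: [0.3, -0.3, 0.1]
width: 0.0004
```

Request:
send_rows(
  plan=[
    {"linear": [0, 0, 0.001], "delta_rot": [0, 0, 0], "fingers": 0},
  ],
)

```text
clock: 16.88
position: [0.476, -0.1037, 0.0623]
ee_rot: [-0.0, 0.995, 0.095, -0.0]
contact_force: [-3.0, 2.1, 12.6]
width: -0.0001
```

Request:
send_rows(
  plan=[
    {"linear": [0, 0, 0.001], "delta_rot": [0, 0, 0], "fingers": 0},
  ],
)

```text
clock: 16.97
position: [0.476, -0.1037, 0.0622]
ee_rot: [-0.0, 0.995, 0.095, -0.0]
contact_force: [-3.5, 1.1, 15.3]
width: -0.0
```

Request:
send_rows(
  plan=[
    {"linear": [0, 0, 0.001], "delta_rot": [0, 0, 0], "fingers": 0},
    {"linear": [0, 0, 0.001], "delta_rot": [0, 0, 0], "fingers": 0},
    {"linear": [0, 0, 0.001], "delta_rot": [0, 0, 0], "fingers": 0},
  ],
)

```text
clock: 17.22
position: [0.476, -0.1037, 0.0624]
ee_rot: [-0.0, 0.995, 0.096, 0.0]
contact_force: [-1.5, 1.0, 8.9]
width: 0.0004
```

Request:
send_rows(
  plan=[
    {"linear": [0, 0, 0.001], "delta_rot": [0, 0, 0], "fingers": 0},
    {"linear": [0, 0, 0.001], "delta_rot": [0, 0, 0], "fingers": 0},
    {"linear": [0, 0, 0.001], "delta_rot": [0, 0, 0], "fingers": 0},
    {"linear": [0, 0, 0.001], "delta_rot": [0, 0, 0], "fingers": 0},
    {"linear": [0, 0, 0.001], "delta_rot": [0, 0, 0], "fingers": 0},
    {"linear": [0, 0, 0.001], "delta_rot": [0, 0, 0], "fingers": 0},
  ],
)

```text
clock: 17.72
position: [0.476, -0.1037, 0.0624]
ee_rot: [0.0, 0.995, 0.096, 0.001]
contact_force: [-2.1, 0.3, 9.0]
width: -0.0
```

```bash
python3 - <<'E'
from h import *
delta([.477,-.105,.09],10.8); pre()
E
```

```text
t 17.7167 pos [ 0.476  -0.1037  0.0624] F [-2.15  0.3   8.97] tool delta [ 0.0008  0.0015 -0.0276]
rotvec tool deg [ 0.07 -0.12  0.17]
plate 0.372 px shift 0.75 -0.75
rearleft 0.923 px shift -0.25 -0.25
rearright 0.998 px shift 0.0 0.0
```

No dip. The top stays at 0.0656 m (0.0623 + 0.0033) from first touch through 15 N. One firmer hold, then release.

Request:
send_rows(
  plan=[
    {"linear": [0, 0, 0.002], "delta_rot": [0, 0, 0], "fingers": 0},
    {"linear": [0, 0, 0.002], "delta_rot": [0, 0, 0], "fingers": 0},
    {"linear": [0, 0, 0.002], "delta_rot": [0, 0, 0], "fingers": 0},
    {"linear": [0, 0, 0.002], "delta_rot": [0, 0, 0], "fingers": 0},
    {"linear": [0, 0, 0.002], "delta_rot": [0, 0, 0], "fingers": 0},
    {"linear": [0, 0, 0.002], "delta_rot": [0, 0, 0], "fingers": 0},
  ],
)

```text
clock: 18.27
position: [0.476, -0.1037, 0.0622]
ee_rot: [0.002, 0.995, 0.096, 0.003]
contact_force: [-4.2, 1.0, 17.0]
width: -0.0003
```

Request:
send_rows(
  plan=[
    {"linear": [0, 0, -0.004], "delta_rot": [0, 0, 0], "fingers": 0},
    {"linear": [0, 0, -0.02], "delta_rot": [0, 0, 0], "fingers": 0},
    {"linear": [0, 0, -0.035], "delta_rot": [0, 0, 0], "fingers": 0},
    {"linear": [0, -0.03, -0.03], "delta_rot": [0, 0, 0], "fingers": 0},
    {"linear": [0, -0.035, -0.02], "delta_rot": [0, 0, 0], "fingers": 0},
    {"linear": [-0.03, -0.02, 0], "delta_rot": [0, 0, 0], "fingers": 0},
    {"linear": [-0.04, 0, 0], "delta_rot": [0, 0, 0], "fingers": 0},
    {"linear": [-0.03, 0, 0], "delta_rot": [0, 0, 0], "fingers": 0},
    {"linear": [0, 0, 0], "delta_rot": [0, 0, 0], "fingers": 0},
    {"linear": [0, 0, 0], "delta_rot": [0, 0, 0], "fingers": 0},
  ],
)

```text
clock: 19.1
position: [0.3601, -0.0362, 0.1764]
ee_rot: [0.002, 0.995, 0.096, 0.007]
contact_force: [0.5, -0.3, 0.6]
width: 0.0002
```

```bash
python3 - <<'E'
from h import *
delta([.477,-.105,.09],10.8); pre()
out=[]
for cam,(l,t,r,b) in (('side',(285,120,385,220)),('top',(310,130,410,230))):
    im=manip.get_image(cam)[t:b,l:r,::-1]; out.append(cv2.resize(im,None,fx=4,fy=4,interpolation=2))
cv2.imwrite('pics/f1.png',np.hstack(out))
E
```

```text
t 19.1 pos [ 0.3601 -0.0362  0.1764] F [ 0.45 -0.34  0.56] tool delta [0.1006 0.0894 0.0881]
rotvec tool deg [ 0.27 -0.74  0.18]
plate 0.989 px shift 0.0 0.0
rearleft 0.998 px shift 0.0 0.0
rearright 0.998 px shift 0.0 0.0
```

View pics/f1.png

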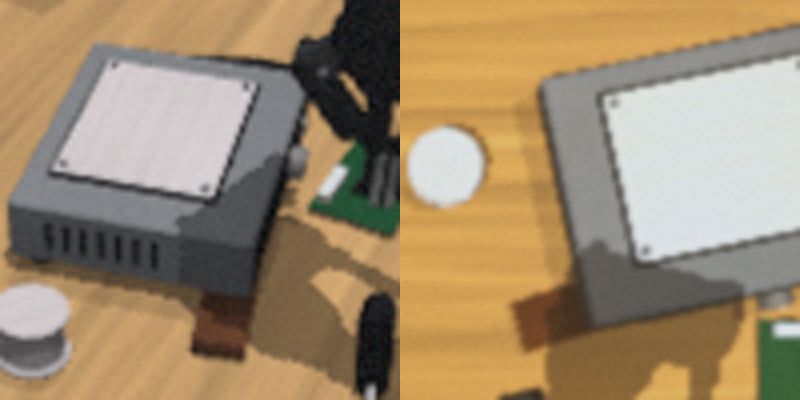

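The final picture shows the wedge's heel sticking out at about (220,325) in the side half and (545,320) in the top half. The rest of it is under the front-left corner. The preheater, spool and board are unmoved, and the arm is clear.

```bash
python3 -c "
from rig import manip
print(manip.get_state()['clock'],manip.sign_off())"
```

```text
the job is handed in; nothing more can be done
19.25 None
```

The wedge is under the worn front-left foot and the corner no longer dips. I handed the job in at 19.25 s with the gripper clear of everything.

**What I did:** I picked the dark brown wedge from the orange and yellow look-alikes and nudged its side near the tip, turning it about 10° to point at the worn foot. Then I pushed its heel thin end first until the push rose steeply to about 7 N. After that I pressed on the corner above the foot.

**Last checks:**
- **Pressing:** holding 9 to 17 N for about 1.3 s, the reported height moved no more than 0.2 mm from first firm contact. The contact height works out to about 65.6 mm, against 66 mm when level.
- **Preheater:** comparing the top view with the first picture showed no shift.
- **Other things:** the solder spool and circuit board look untouched in the last picture. The screwdriver and the rest were not checked separately; I never touched them.

**What disagreed:**
- **Fingertips:** the shut fingertips met the bench at TCP z ≈ -3 mm. They end about 3 mm behind the reported TCP, not 25 mm ahead as stated. Because of this my first nudge passed over the wedge without touching it, and I used the measured value from then on.
- **Wedge direction:** the top and wrist views differed by a few millimetres. I settled it by steering the push to a line through the foot.

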